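Make up two fastener kits at the inspection bench

TASK

Make up two kits from the steel fasteners standing on the bench: into the square tray put the longest of the three bolts, the long hexagon nut and the plain round sleeve; into the round tray put the shortest bolt and the domed cap nut. Stand each piece well inside its tray, upright on the tray's floor the same way up as now, not leaning on the rim or on another piece. Leave the middle-length bolt, the jar and the caliper where they are.

Things in the scene. Friction and masses are not known exactly. Their poses are not given: they have to be found in the camera images.
- long_bolt: The longest of three bright steel flange bolts, standing on its head with the threaded shank up, 72 mm tall: flange 42 mm across, 0 to 4 mm up, hexagon head 30 mm across flats from 4 to 14 mm, shank 20 mm in diameter from 14 mm to the top. Mass 0.1 to 0.3 kg. Origin: centre of its underside, z up; at the start free on the bench at z = 0.
- middle_bolt: The middle one of three bright steel flange bolts, standing on its head with the threaded shank up, 57 mm tall: flange 42 mm across, 0 to 4 mm up, hexagon head 30 mm across flats from 4 to 14 mm, shank 20 mm in diameter from 14 mm to the top. Mass 0.1 to 0.3 kg. Origin: centre of its underside, z up; at the start free on the bench at z = 0. Belongs to no kit.
- short_bolt: The shortest of three bright steel flange bolts, standing on its head with the threaded shank up, 42 mm tall: flange 42 mm across, 0 to 4 mm up, hexagon head 30 mm across flats from 4 to 14 mm, shank 20 mm in diameter from 14 mm to the top. Mass 0.1 to 0.3 kg. Origin: centre of its underside, z up; at the start free on the bench at z = 0.
- hex_nut: Long hexagon (coupling) nut of bright steel, standing on end: a hexagonal prism 30 mm across flats and 36 mm tall, with a dark bore in its flat top. Its x axis is square to a pair of flats (as are the directions 60 and 120 degrees from it). Mass 0.1 to 0.2 kg. Origin: centre of its underside, z up; at the start free on the bench at z = 0.
- sleeve: Plain round spacer sleeve of bright steel, a smooth tube standing on end: 32 mm outside diameter, 22 mm bore, 36 mm tall. Mass 0.08 to 0.15 kg. Origin: centre of its underside, z up; at the start free on the bench at z = 0.
- cap_nut: Domed cap nut of bright steel, dome up: hexagon 30 mm across flats from the bottom to 22 mm, then a dome 27 mm across up to 35 mm. Its x axis is square to a pair of flats (as are the directions 60 and 120 degrees from it). Mass 0.1 to 0.17 kg. Origin: centre of its underside, z up; at the start free on the bench at z = 0.
- square_tray: Shallow blue-painted metal tray, square, 170 by 170 mm outside, sides along its x and y axes, 162 mm inside. Inner floor 3 mm above its origin, rim 10 mm above its origin (7 mm above the floor), wall 4 mm thick. It is fixed to the bench. Origin: centre of its underside, z up.
- round_tray: Shallow blue-painted metal tray, round, 170 mm across outside, 162 mm inside. Inner floor 3 mm above its origin, rim 10 mm above its origin (7 mm above the floor), wall 4 mm thick. It is fixed to the bench. Origin: centre of its underside, z up.
- jar: Bystander: small jar with a white cap, 48 mm across and 60 mm tall, standing beyond the stock. Origin: centre of its underside.
- caliper: Bystander: caliper lying flat beyond the stock, 190 mm long along its y axis, up to 11 mm high, two jaws pointing to its -x, 42 mm out from its centre line. Origin: middle of the beam's underside.

How it is judged:
At the end, for the whole second after the job is handed in: Each piece stands in its own tray, origin within 68 mm of the centre (square: along each side), underside under 4 mm above the floor, upright within 0.12 rad, same way up as at first, at rest; middle bolt, jar and caliper within 20 mm of their start (x of long_bolt in the frame of square_tray between -0.068 and 0.068 m and y of long_bolt in the frame of square_tray between -0.068 and 0.068 m and z of each of long_bolt, hex_nut, sleeve in the frame of square_tray below 0.007 m and angle between each of long_bolt, hex_nut, sleeve, short_bolt, cap_nut's own z axis and vertical below 0.12 rad and linear speed of each of long_bolt, hex_nut, sleeve, short_bolt, cap_nut below 0.02 m/s and angular speed of each of long_bolt, hex_nut, sleeve, short_bolt, cap_nut below 0.2 rad/s and x of hex_nut in the frame of square_tray between -0.068 and 0.068 m and y of hex_nut in the frame of square_tray between -0.068 and 0.068 m and x of sleeve in the frame of square_tray between -0.068 and 0.068 m and y of sleeve in the frame of square_tray between -0.068 and 0.068 m and horizontal distance between each of short_bolt, cap_nut and round_tray below 0.068 m and z of each of short_bolt, cap_nut in the frame of round_tray below 0.007 m and distance of each of middle_bolt, jar, caliper from where it was at the start of the episode below 0.02 m); the robot touches nothing.
It fails at once if the middle-length bolt is shifted by more than 20 mm (distance of middle_bolt from where it was at the start of the episode above 0.02 m).
It fails at once if the jar is shifted by more than 20 mm (distance of jar from where it was at the start of the episode above 0.02 m).
It fails at once if the caliper is shifted by more than 20 mm (distance of caliper from where it was at the start of the episode above 0.02 m).
It also fails if it takes over 128 s, if anything falls off the work surface, if the arm or the gripper's body presses on something with over 40 N, if the wrist force passes 120 N, or if a joint passes its speed limit or range.

ROBOT

A 7-joint arm with a two-finger parallel gripper is mounted at the origin on the work surface. World frame = base frame: x ahead of the robot, y to its left, z up, the work surface at z = 0. Lengths are in m, angles in rad, forces in N, time in s.
With the tool pointing down it reaches from about 0.35 to 0.9 m from the base axis. Payload 8.1 kg.
Tool frame: the origin (TCP) lies at the very end of the fingers, on their centre line; the grasp point (between the pads) lies arm.grip_point_offset behind it (arm.grip_point_offset is the distance from the TCP to the grasp point, in m); z points along the fingers, y is the line along which they close (so a half turn about z gives the same grasp; the last joint's range is limited). The gripper opens to 92 mm and grips with 3 to 60 N. Pads are 19 mm wide; open, the fingers measure 130 mm over their backs; the gripper's body (75 mm by 190 mm) begins 47 mm behind the grasp point.
Start: joints at [1.16, 0.434, 0.025, 1.573, -0.012, 1.134, -0.075], TCP at [0.189, -0.596, 0.227] pointing down, gripper open.
Joint ranges: [-2.62, 2.62], [-0.44, 2.09], [-1.27, 1.32], [0.08, 2.57], [-1.32, 4.46], [0.12, 2], [-2.74, 2.74]. Speed limits (rad/s): [2.22, 2.22, 3.01, 3.01, 3.14, 3.14, 3.14].

INTERFACE

Orientations are given as a rotation vector (axis times angle).
In Python, from cell import arm gives the robot as it stands. The module is installed in compiled form; this text tells all that it offers.
- The arm moves only by the shell command python3 -m creep 'ROWS' [OPENING] [FORCE]. ROWS is JSON, a list of rows, each a list of 6 numbers: the shift along the tool's x, y, z scaled (see below), then the turn, a rotation vector about the tool's x, y, z scaled (see below). A call has 1 to 20 rows; each row shifts and turns the commanded pose from where the row before left it, along the tool's axes as they then stand; what a row does not reach is not made up. The controller multiplies each number of a shift by 0.4 m and each number of a turn by 120 degrees. A row lasts 1/12 s, in which the tool goes at most 41.7 mm and 7.16 degrees, less where a joint would pass 70% of its speed; a pose out of reach is approached as far as the arm can. A call with a number of a shift or a turn outside -1 to 1 is refused whole. A call with a gripper value outside its range is refused whole. OPENING is the closure, from -1 (fully open) to 1 (shut), set as the call begins (- or left out, the last holds). The fingers move at their own pace and stop on an object; FORCE is the grip in N (left out, the last holds). Time passes only in rows, so rows that do not move let the fingers close. It gives the time, the measured TCP pose, the force, the opening and the grip force at its end, in the units of the state.
- arm.observe(): the state, without advancing time (a new reading comes with each control period).
- arm.get_image(name): name is "side" or "top" or "wrist"; returns a dict with "frame" (400x640x3 uint8, red, green, blue), "intrinsics" (3x3 intrinsics, pixels), "rvec" (rotation vector, rad) and "tvec" (3), from world to camera coordinates, as OpenCV has them; the wrist camera has in their place "mount" (4x4, takes a point from camera to tool coordinates, whose origin is the TCP and whose axes are the flange's). Camera axes: x right, y down, z forward; pixel columns grow to the right and rows downward; lengths in m; the calibration is good to about 2 mm. The wrist camera is an equidistant fisheye: a pixel r from the principal point sees the ray r / f radians off the axis. A picture is of the moment at which its call begins: read the wrist's pose just before it. There is no depth.
- arm.sign_off(): hands the job in; it is judged then, once.
The state is a dict: "clock": time; "joints": joint angles; "dq": joint speeds; "joint_efforts": joint torques, N m; "position": TCP position; "ee_rot": TCP orientation; "force": force on the tool from outside, world axes, zero at the start; "ft_torque": the same for the moment, N m; "width": opening from 0.0 (shut) to 1.0 (fully open); "gripper_force": force on a finger pad.
Only numpy, scipy, OpenCV 4.12 (cv2) and the standard library are available. Lean on these libraries where they do the work, as an engineer would, in place of code of your own. Each camera call takes 0.05 s, during which the arm holds its last target. There are 200 camera calls.

## Working session

There is one attempt and no reset: what is moved stays moved. The work goes in short steps, Python scripts to look and compute and a shell command to move; the robot and the scene stay as the last step left them, time stands still between calls to the robot, and variables do not carry over. Pictures are saved under pics/ and viewed, at most 14 in all, crops included, and the job is handed in when it is done.

```bash
mkdir -p pics; python3 - <<'E'
from cell import arm
import cv2,numpy as np
s=arm.observe(); print({k:np.round(v,3).tolist() for k,v in s.items()}, arm.grip_point_offset)
for n in("top","side"):
    d=arm.get_image(n); cv2.imwrite(f"pics/{n}0.png",d["frame"][:,:,::-1]); print(n,d["intrinsics"],d["rvec"],d["tvec"])
    np.savez(f"{n}.npz",K=d["intrinsics"],r=d["rvec"],t=d["tvec"],f=d["frame"])
E
```

```text
{'clock': 0.0, 'joints': [1.16, 0.435, 0.025, 1.574, -0.012, 1.134, -0.075], 'dq': [-0.001, -0.0, 0.001, -0.001, 0.001, -0.0, -0.001], 'joint_efforts': [0.001, -66.785, 0.985, -31.446, -0.061, 0.043, 0.0], 'position': [0.189, -0.595, 0.226], 'ee_rot': [-3.103, -0.481, 0.001], 'force': [0.595, 0.628, -0.205], 'ft_torque': [-0.015, -0.008, 0.001], 'gripper_force': 0.0, 'width': 1.002} 0.0188
top [[469.4431987    0.         327.73366047]
 [  0.         469.4431987  199.47147815]
 [  0.           0.           1.        ]] [ 2.19216419 -2.17228179  0.10604323] [-0.00930662  0.60427589  1.00195146]
side [[374.12670495   0.         315.40196482]
 [  0.         374.12670495 192.1508271 ]
 [  0.           0.           1.        ]] [ 0.42238741 -2.56718966  1.46101861] [0.59165437 0.1247155  0.58681261]
```

View pics/top0.png

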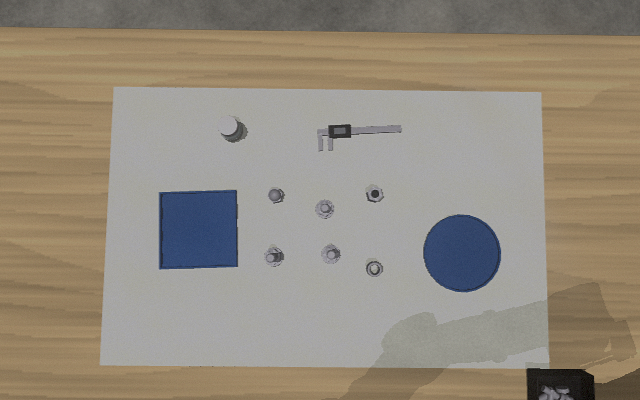

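View pics/side0.png

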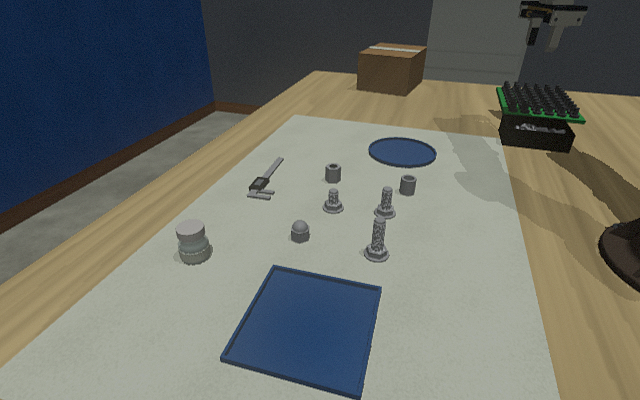

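The top view shows the cap nut near (276,195), the hex nut (374,193), the sleeve (374,268) and bolts at (274,257), (325,208) and (331,254). Its image up is world +x and left is +y. In the side view the bolts are long at (376,240), middle at (386,205) and short at (333,200). Next I enlarge both views for exact pixels.

```bash
python3 - <<'E'
import cv2
a=cv2.imread("pics/top0.png")[180:285,255:395]; cv2.imwrite("pics/topc.png",cv2.resize(a,None,fx=5.7,fy=5.7,interpolation=cv2.INTER_CUBIC)[:598])
a=cv2.imread("pics/side0.png")[155:270,280:425]; cv2.imwrite("pics/sidec.png",cv2.resize(a,None,fx=5,fy=5,interpolation=cv2.INTER_CUBIC))
E
```

```text
(no output)
```

View pics/topc.png

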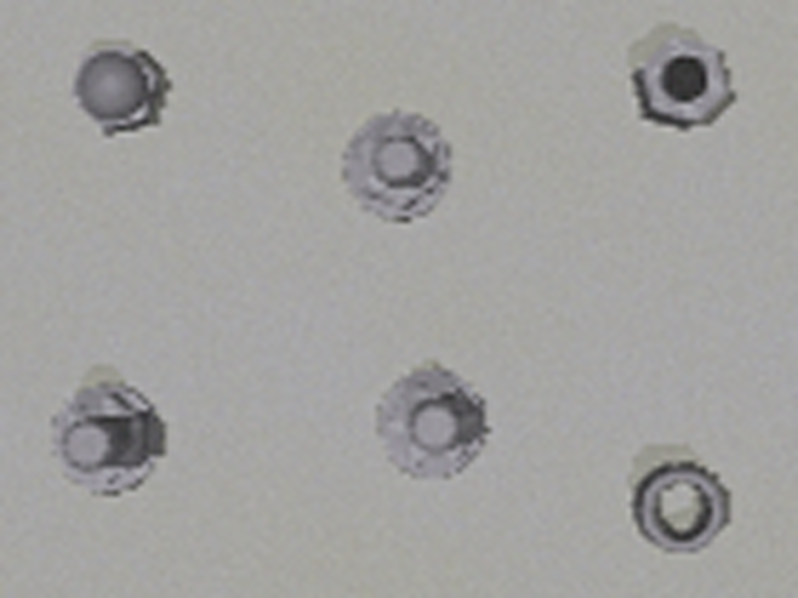

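View pics/sidec.png

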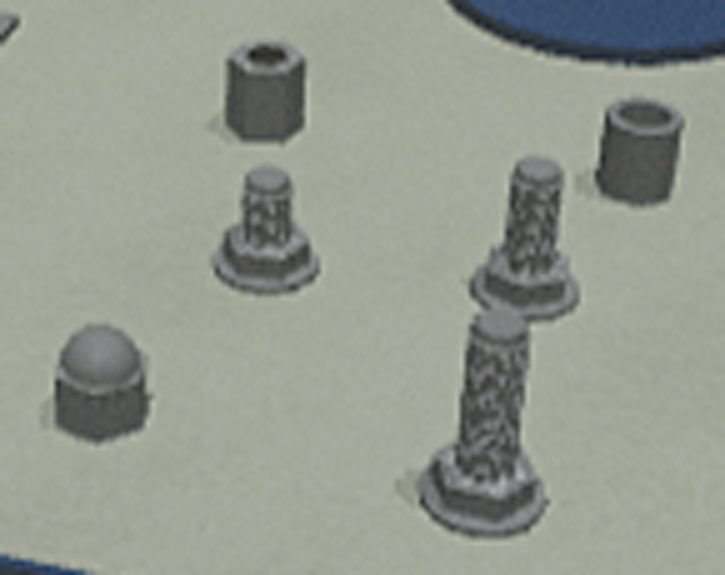

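The top crop shows bolt tops at (88,443), (435,424) and (401,159), the cap nut dome at (112,87), the hex nut bore at (685,77) and the sleeve ring at (681,506). The side crop confirms which bolt is long, middle and short: the tops are at (500,326), (538,172) and (268,182). I triangulate to check.

```bash
cat > h.py <<'E'
import numpy as np,cv2
def cam(n):
    d=np.load(n+".npz"); return d["K"],cv2.Rodrigues(d["r"])[0],d["t"].ravel()
def at(n,uv,h):
    K,R,t=cam(n); c=-R.T@t; v=R.T@np.linalg.inv(K)@[*uv,1]; return c+v*(h-c[2])/v[2]
E
python3 - <<'E'
from h import *
T=lambda p:(255+(p[0]+.5)/5.7-.5,180+(p[1]+.5)/5.7-.5); S=lambda p:(280+(p[0]+.5)/5-.5,155+(p[1]+.5)/5-.5)
for n,a,b,h in [("long",(88,443),(500,326),.072),("longfl",(109,437),(483,494),.003),("mid",(435,424),(538,172),.057),("midfl",(433,421),(525,290),.003),("short",(401,159),(268,182),.042),("shortfl",(398,165),(266,262),.003),("cap",(112,87),(100,358),.023),("hex",(685,77),(266,56),.036),("sleeve",(681,506),(642,116),.036)]:
    print(n,at("top",T(a),h)[:2].round(4),at("side",S(b),h)[:2].round(4))
for p in[(159,191),(237,190),(238,268),(160,269),(462,253)]: print(at("top",p,.01)[:2].round(4))
print("jar",at("top",(230,126),.06)[:2],"cal",at("top",(401,129),.01)[:2],at("top",(320,150),.01)[:2])
E
```

```text
long [0.4792 0.1149] [0.4782 0.1222]
longfl [0.479  0.1145] [0.478  0.1199]
mid [ 0.4867 -0.0111] [ 0.4852 -0.0029]
midfl [ 0.4863 -0.0113] [ 0.4852 -0.0053]
short [0.5856 0.0022] [0.5845 0.0118]
shortfl [0.5859 0.0032] [0.5854 0.008 ]
cap [0.6137 0.1137] [0.6146 0.115 ]
hex [ 0.6184 -0.1058] [ 0.6185 -0.1022]
sleeve [ 0.4562 -0.1043] [ 0.4558 -0.0996]
[0.621  0.3707]
[0.6249 0.198 ]
[0.4531 0.1915]
[0.4495 0.3617]
[ 0.4899 -0.3017]
jar [0.75734733 0.2072504 ] cal [ 0.76703949 -0.16802475] [0.71703833 0.01435615]
```

Both views agree within about 2 mm in x. The y readings differ by a few mm, so I check with the wrist camera from above. Moving to hover over the sleeve.

```bash
python3 -m creep '[[0,0,0,0,0,0.049],[0,0,0,0,0,0.049],[0,0,0,0,0,0.049],[0.0445,-0.082,0.0127,0,0,0],[0.0445,-0.082,0.0127,0,0,0],[0.0445,-0.082,0.0127,0,0,0],[0.0445,-0.082,0.0127,0,0,0],[0.0445,-0.082,0.0127,0,0,0],[0.0445,-0.082,0.0127,0,0,0],[0.0445,-0.082,0.0127,0,0,0],[0.0445,-0.082,0.0127,0,0,0],[0.0445,-0.082,0.0127,0,0,0],[0.0445,-0.082,0.0127,0,0,0],[0.0445,-0.082,0.0127,0,0,0],[0.0445,-0.082,0.0127,0,0,0],[0.0445,-0.082,0.0127,0,0,0],[0.0445,-0.082,0.0127,0,0,0],[0.0445,-0.082,0.0127,0,0,0],[0,0,0,0,0,0],[0,0,0,0,0,0]]' -1 20
cat >> h.py <<'E'
def wrist(name):
    from cell import arm
    s=arm.observe(); d=arm.get_image("wrist"); cv2.imwrite(f"pics/{name}.png",d["frame"][:,:,::-1])
    np.savez("wrist.npz",K=d["intrinsics"],M=d["mount"],p=s["position"],r=s["ee_rot"]); print(d["intrinsics"],d["mount"],s["position"],s["ee_rot"])
def wat(uv,h):
    d=np.load("wrist.npz"); K=d["K"]; x=(uv[0]-K[0,2])/K[0,0]; y=(uv[1]-K[1,2])/K[1,1]; th=np.hypot(x,y)
    v=np.array([x/th*np.sin(th),y/th*np.sin(th),np.cos(th)]); R=cv2.Rodrigues(d["r"])[0]
    c=R@d["M"][:3,3]+d["p"]; v=R@d["M"][:3,:3]@v; return c+v*(h-c[2])/v[2]
E
python3 -c "
from h import *
wrist('w1')"
```

```text
clock: 1.77
position: [0.4569, -0.1014, 0.15]
ee_rot: [-3.141, -0.008, 0.001]
force: [-0.9, -0.2, 1.4]
width: 0.997
gripper_force: 0.0
[[309.70691629   0.         318.90507467]
 [  0.         309.70691629 195.52140691]
 [  0.           0.           1.        ]] [[-9.32194165e-05 -9.66172070e-01 -2.57898280e-01  6.91741195e-02]
 [ 9.99999395e-01  1.92570814e-04 -1.08289168e-03  1.14352775e-04]
 [ 1.09592338e-03 -2.57898225e-01  9.66171467e-01 -1.58804859e-01]
 [ 0.00000000e+00  0.00000000e+00  0.00000000e+00  1.00000000e+00]] [ 0.45688295 -0.10136168  0.15004932] [-3.14080985e+00 -7.61988666e-03  1.25398033e-03]
```

View pics/w1.png

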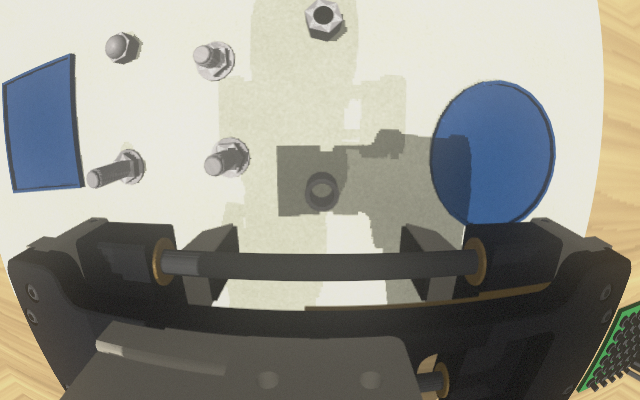

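The wrist view shows the sleeve at (321,189), the hex nut bore at (323,15), bolt tops at (207,54), (215,163) and (95,179), and the cap nut dome at (120,47). I compare these with the top view and enlarge the two nuts to read their yaw.

```bash
python3 - <<'E'
from h import *
for n,p,h in[("sl",(321,189),.036),("hex",(323,15),.036),("short",(207,54),.042),("mid",(215,163),.057),("long",(95,179),.072),("cap",(120,47),.023)]: print(n,wat(p,h)[:2].round(4))
a=cv2.imread("pics/w1.png"); f=lambda c:cv2.resize(c,None,fx=8,fy=8,interpolation=cv2.INTER_CUBIC)
cv2.imwrite("pics/w1c.png",np.hstack([f(a[0:48,300:348]),f(a[25:73,100:148])]))
E
```

```text
sl [ 0.4593 -0.103 ]
hex [ 0.617  -0.1039]
short [ 0.5841 -0.0013]
mid [ 0.487  -0.0123]
long [0.4779 0.1122]
cap [0.6112 0.11  ]
```

View pics/w1c.png

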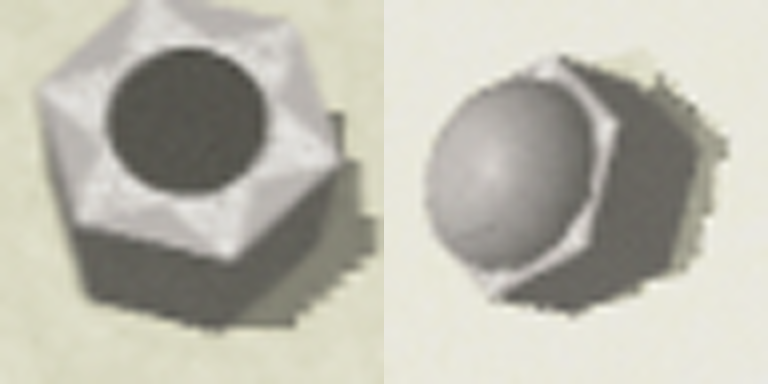

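The wrist camera agrees with the top view within about 3 mm. The hex nut's top vertices in the crop are (38,92), (78,228), (232,260), (338,158) and (290,22). The cap nut's at 22 mm are (172,58), (232,122), (202,242) and (108,290) in its panel. I compute edge directions from these.

```bash
python3 - <<'E'
from h import *
for n,V,o,h in[("hex",[(38,92),(78,228),(232,260),(338,158),(290,22)],(300,0),.036),("cap",[(172,58),(232,122),(202,242),(108,290)],(100,25),.022)]:
    P=np.array([wat((o[0]+(x+.5)/8-.5,o[1]+(y+.5)/8-.5),h)[:2] for x,y in V]); e=np.diff(P,axis=0)
    print(n,P.round(4).tolist(),"len",np.linalg.norm(e,axis=1).round(4),"edge ang mod60",(np.degrees(np.arctan2(e[:,1],e[:,0]))%60).round(1))
from cell import arm
print(arm.observe()["position"])
E
```

```text
hex [[0.6209, -0.0875], [0.6044, -0.092], [0.6006, -0.1088], [0.6131, -0.1204], [0.6298, -0.1152]] len [0.0171 0.0172 0.0171 0.0175] edge ang mod60 [15.3 17.5 17.1 17.4]
cap [[0.6288, 0.1105], [0.6174, 0.0994], [0.6014, 0.1036], [0.5975, 0.12]] len [0.0159 0.0166 0.0168] edge ang mod60 [44.4 45.3 43.3]
[ 0.45616885 -0.10321477  0.15015213]
```

Edge lengths come to about 17 mm as they should. The hex nut edges lie at +17° and the cap nut's at -15.6°. Now I grasp the sleeve.

```bash
python3 -m creep '[[0.005,0,0.05,0,0,0],[0,0,0.08,0,0,0],[0,0,0.08,0,0,0],[0,0,0.06,0,0,0],[0,0,0.04,0,0,0],[0,0,0.035,0,0,0],[0,0,0,0,0,0],[0,0,0,0,0,0]]' && python3 -m creep '[[0,0,0,0,0,0],[0,0,0,0,0,0],[0,0,0,0,0,0],[0,0,0,0,0,0],[0,0,0,0,0,0],[0,0,0,0,0,0],[0,0,0,0,0,0],[0,0,0,0,0,0],[0,0,0,0,0,0],[0,0,0,0,0,0]]' 1 30
```

```text
clock: 2.48
position: [0.4574, -0.105, 0.0123]
ee_rot: [3.141, -0.003, -0.003]
force: [0.2, -0.1, 0.8]
width: 1.0
gripper_force: 0.0
clock: 3.32
position: [0.4584, -0.1037, 0.0125]
ee_rot: [3.142, -0.0, -0.0]
force: [-0.0, 0.3, 1.1]
width: 0.333
gripper_force: 30.4
```

```bash
python3 -m creep '[[0,0,-0.05,0,0,0],[0,0,-0.09,0,0,0],[0,0,-0.09,0,0,0],[0,0,-0.09,0,0,0],[0.018,-0.0872,0,0,0,0],[0.018,-0.0872,0,0,0,0],[0.018,-0.0872,0,0,0,0],[0.018,-0.0872,0,0,0,0],[0.018,-0.0872,0,0,0,0],[0.018,-0.0872,0,0,0,0],[0.018,-0.0872,0,0,0,0],[0.018,-0.0872,0,0,0,0],[0.018,-0.0872,0,0,0,0],[0.018,-0.0872,0,0,0,0],[0.018,-0.0872,0,0,0,0],[0,0,0,0,0,0],[0,0,0,0,0,0],[0,0,0,0,0,0]]'
```

```text
clock: 4.82
position: [0.5373, 0.2792, 0.1398]
ee_rot: [3.14, 0.0, -0.002]
force: [0.3, -0.3, -0.8]
width: 0.336
gripper_force: 30.4
```

```bash
python3 -m creep '[[0,0,0.06,0,0,0],[0,0,0.08,0,0,0],[0,0,0.07,0,0,0],[0,0,0.05,0,0,0],[0,0,0.03,0,0,0],[0,0,0.01,0,0,0],[0,0,0.005,0,0,0],[0,0,0.003,0,0,0],[0,0,0,0,0,0],[0,0,0,0,0,0]]' && python3 -m creep '[[0,0,0,0,0,0],[0,0,0,0,0,0],[0,0,0,0,0,0],[0,0,0,0,0,0],[0,0,0,0,0,0],[0,0,0,0,0,0]]' -0.2
```

```text
clock: 5.65
position: [0.5384, 0.2803, 0.0185]
ee_rot: [-3.141, 0.0, -0.003]
force: [0.2, -0.0, -1.4]
width: 0.337
gripper_force: 30.4
clock: 6.15
position: [0.5377, 0.28, 0.0174]
ee_rot: [-3.142, 0.0, -0.0]
force: [-0.5, 0.9, 0.0]
width: 0.597
gripper_force: 0.0
```

```bash
python3 -m creep '[[0,0,-0.05,0,0,0],[0,0,-0.09,0,0,0],[0,0,-0.09,0,0,0],[0,0,-0.09,0,0,0],[0.018,0.0873,0,0,0,0],[0.018,0.0873,0,0,0,0],[0.018,0.0873,0,0,0,0],[0.018,0.0873,0,0,0,0],[0.018,0.0873,0,0,0,0],[0.018,0.0873,0,0,0,0],[0.018,0.0873,0,0,0,0],[0.018,0.0873,0,0,0,0],[0.018,0.0873,0,0,0,0],[0.018,0.0873,0,0,0,0],[0.018,0.0873,0,0,0,-0.0472],[0,0,0,0,0,-0.0472],[0,0,0,0,0,-0.0473],[0,0,0,0,0,0],[0,0,0,0,0,0],[0,0,0,0,0,0]]' && python3 -c "
from h import *
from cell import arm
s=arm.observe();print(s['position'],cv2.Rodrigues(np.array(s['ee_rot']))[0].round(3)[:,0])"
```

```text
clock: 7.82
position: [0.6168, -0.1036, 0.1453]
ee_rot: [-3.107, -0.46, 0.0]
force: [0.0, 0.2, 0.2]
width: 0.601
gripper_force: 0.0
[ 0.61676569 -0.1035596   0.14532741] [0.957 0.29  0.   ]
```

```bash
python3 -m creep '[[0,0,0.05,0,0,0],[0,0,0.08,0,0,0],[0,0,0.08,0,0,0],[0,0,0.06,0,0,0],[0,0,0.04,0,0,0],[0,0,0.022,0,0,0],[0,0,0,0,0,0],[0,0,0,0,0,0]]' && python3 -m creep '[[0,0,0,0,0,0],[0,0,0,0,0,0],[0,0,0,0,0,0],[0,0,0,0,0,0],[0,0,0,0,0,0],[0,0,0,0,0,0],[0,0,0,0,0,0]]' 1 30
```

```text
clock: 8.48
position: [0.6171, -0.1037, 0.0129]
ee_rot: [3.107, 0.464, 0.0]
force: [0.8, -1.0, 0.8]
width: 0.599
gripper_force: 0.0
clock: 9.07
position: [0.6172, -0.1042, 0.0132]
ee_rot: [3.107, 0.464, 0.001]
force: [-1.6, 0.1, 6.2]
width: 0.323
gripper_force: 30.0
```

```bash
python3 -m creep '[[0,0,-0.05,0,0,0],[0,0,-0.09,0,0,0],[0,0,-0.09,0,0,0],[0,0,-0.09,0,0,0.0472],[0,0,0,0,0,0.0472],[0,0,0,0,0,0.0473],[-0.008,-0.0873,0,0,0,0],[-0.008,-0.0873,0,0,0,0],[-0.008,-0.0873,0,0,0,0],[-0.008,-0.0873,0,0,0,0],[-0.008,-0.0873,0,0,0,0],[-0.008,-0.0873,0,0,0,0],[-0.008,-0.0873,0,0,0,0],[-0.008,-0.0873,0,0,0,0],[-0.008,-0.0873,0,0,0,0],[-0.008,-0.0873,0,0,0,0],[-0.008,-0.0873,0,0,0,0],[0,0,0,0,0,0],[0,0,0,0,0,0],[0,0,0,0,0,0]]'
```

```text
clock: 10.73
position: [0.5815, 0.2794, 0.1401]
ee_rot: [3.14, 0.0, -0.001]
force: [0.3, -1.0, -0.9]
width: 0.328
gripper_force: 30.0
```

```bash
python3 -m creep '[[0,0,0.06,0,0,0],[0,0,0.08,0,0,0],[0,0,0.07,0,0,0],[0,0,0.05,0,0,0],[0,0,0.03,0,0,0],[0,0,0.01,0,0,0],[0,0,0.006,0,0,0],[0,0,0.003,0,0,0],[0,0,0,0,0,0],[0,0,0,0,0,0]]' && python3 -m creep '[[0,0,0,0,0,0],[0,0,0,0,0,0],[0,0,0,0,0,0],[0,0,0,0,0,0],[0,0,0,0,0,0],[0,0,0,0,0,0]]' -0.2
```

```text
clock: 11.57
position: [0.5825, 0.2803, 0.0182]
ee_rot: [-3.141, 0.0, -0.003]
force: [-0.0, 0.2, -1.0]
width: 0.325
gripper_force: 30.0
clock: 12.07
position: [0.5817, 0.28, 0.017]
ee_rot: [3.142, -0.0, 0.0]
force: [0.2, 0.0, 0.2]
width: 0.593
gripper_force: 0.0
```

```bash
python3 -m creep '[[0,0,-0.05,0,0,0],[0,0,-0.09,0,0,0],[0,0,-0.09,0,0,0],[0,0,-0.09,0,0,0],[0.0155,0.083,0,0,0,0],[0.0155,0.083,0,0,0,0],[0.0155,0.083,0,0,0,0],[0.0155,0.083,0,0,0,0],[0.0155,0.083,0,0,0,0],[0,0,0,0,0,0.0433],[0,0,0,0,0,0.0433],[0,0,0,0,0,0.0434],[0,0,0,0,0,0],[0,0,0,0,0,0],[0,0,0,0,0,0]]' && python3 -c "
from h import *
wrist('w2')
a=cv2.imread('pics/w2.png'); cv2.imwrite('pics/w2v.png',a)"
```

```text
clock: 13.32
position: [0.6125, 0.1142, 0.1449]
ee_rot: [3.113, -0.421, -0.0]
force: [-0.2, -0.0, -0.6]
width: 0.602
gripper_force: 0.0
[[309.70691629   0.         318.90507467]
 [  0.         309.70691629 195.52140691]
 [  0.           0.           1.        ]] [[-9.33694450e-05 -9.66102911e-01 -2.58157231e-01  6.91982752e-02]
 [ 9.99999635e-01  1.29063744e-04 -8.44672329e-04  5.62174140e-05]
 [ 8.49359135e-04 -2.58157216e-01  9.66102547e-01 -1.58804533e-01]
 [ 0.00000000e+00  0.00000000e+00  0.00000000e+00  1.00000000e+00]] [0.61254466 0.11424647 0.14489413] [ 3.11314006e+00 -4.21039910e-01 -7.06642153e-05]
```

View pics/w2.png

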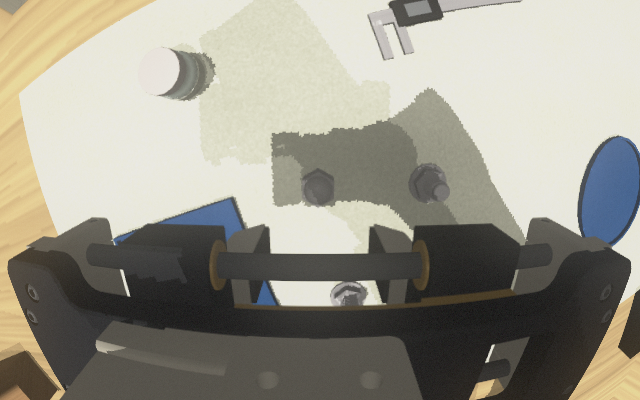

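The cap nut sits at (318,188), centred between the fingers with its flats facing them. Descend low, since only its lower 22 mm is hexagonal.

```bash
python3 -m creep '[[0,0,0.05,0,0,0],[0,0,0.08,0,0,0],[0,0,0.08,0,0,0],[0,0,0.07,0,0,0],[0,0,0.04,0,0,0],[0,0,0.02,0,0,0],[0,0,0.01,0,0,0],[0,0,0,0,0,0],[0,0,0,0,0,0]]' && python3 -m creep '[[0,0,0,0,0,0],[0,0,0,0,0,0],[0,0,0,0,0,0],[0,0,0,0,0,0],[0,0,0,0,0,0],[0,0,0,0,0,0],[0,0,0,0,0,0]]' 1 30
```

```text
clock: 14.12
position: [0.6134, 0.1143, 0.006]
ee_rot: [-3.112, 0.426, -0.002]
force: [-0.1, -1.1, 0.2]
width: 0.6
gripper_force: 0.0
clock: 14.7
position: [0.613, 0.1141, 0.0054]
ee_rot: [-3.112, 0.427, -0.001]
force: [-0.7, -0.2, 5.4]
width: 0.323
gripper_force: 30.0
```

```bash
python3 -m creep '[[0,0,-0.05,0,0,0],[0,0,-0.09,0,0,0],[0,0,-0.09,0,0,-0.0433],[0,0,-0.09,0,0,-0.0433],[0,0,-0.03,0,0,-0.0434],[-0.0194,0.0867,0,0,0,0],[-0.0194,0.0867,0,0,0,0],[-0.0194,0.0867,0,0,0,0],[-0.0194,0.0867,0,0,0,0],[-0.0194,0.0867,0,0,0,0],[-0.0194,0.0867,0,0,0,0],[-0.0194,0.0867,0,0,0,0],[-0.0194,0.0867,0,0,0,0],[-0.0194,0.0867,0,0,0,0],[-0.0194,0.0867,0,0,0,0],[-0.0194,0.0867,0,0,0,0],[-0.0194,0.0867,0,0,0,0],[0,0,0,0,0,0],[0,0,0,0,0,0],[0,0,0,0,0,0]]'
```

```text
clock: 16.37
position: [0.5192, -0.3017, 0.1446]
ee_rot: [-3.141, 0.001, 0.001]
force: [0.2, 1.2, -1.4]
width: 0.32
gripper_force: 30.0
```

```bash
python3 -m creep '[[0,0,0.06,0,0,0],[0,0,0.08,0,0,0],[0,0,0.08,0,0,0],[0,0,0.06,0,0,0],[0,0,0.03,0,0,0],[0,0,0.015,0,0,0],[0,0,0.008,0,0,0],[0,0,0.005,0,0,0],[0,0,0,0,0,0],[0,0,0,0,0,0]]' && python3 -m creep '[[0,0,0,0,0,0],[0,0,0,0,0,0],[0,0,0,0,0,0],[0,0,0,0,0,0],[0,0,0,0,0,0],[0,0,0,0,0,0]]' -0.2
```

```text
clock: 17.2
position: [0.5203, -0.3025, 0.0109]
ee_rot: [3.141, -0.0, 0.003]
force: [0.2, -0.4, -1.9]
width: 0.324
gripper_force: 30.0
clock: 17.7
position: [0.5195, -0.3022, 0.0098]
ee_rot: [3.141, -0.0, 0.0]
force: [-0.0, 0.5, 1.1]
width: 0.599
gripper_force: 0.0
```

```bash
python3 -m creep '[[0,0,-0.05,0,0,0],[0,0,-0.09,0,0,0],[0,0,-0.09,0,0,0],[0,0,-0.09,0,0,0],[0,0,-0.03,0,0,0],[0.0182,-0.0842,0,0,0,0],[0.0182,-0.0842,0,0,0,0],[0.0182,-0.0842,0,0,0,0],[0.0182,-0.0842,0,0,0,0],[0.0182,-0.0842,0,0,0,0],[0.0182,-0.0842,0,0,0,0],[0.0182,-0.0842,0,0,0,0],[0.0182,-0.0842,0,0,0,0],[0.0182,-0.0842,0,0,0,0],[0,0,0,0,0,0],[0,0,0,0,0,0],[0,0,0,0,0,0]]' && python3 -c "
from h import *
wrist('w3')
"
```

```text
clock: 19.12
position: [0.5848, 0.0004, 0.1494]
ee_rot: [3.141, 0.0, -0.001]
force: [0.4, -0.9, -0.0]
width: 0.6
gripper_force: 0.0
[[309.70691629   0.         318.90507467]
 [  0.         309.70691629 195.52140691]
 [  0.           0.           1.        ]] [[-9.22495101e-05 -9.66170688e-01 -2.57903459e-01  6.91747050e-02]
 [ 9.99999399e-01  1.92570503e-04 -1.07910701e-03  1.14829702e-04]
 [ 1.09226616e-03 -2.57903403e-01  9.66170089e-01 -1.58804591e-01]
 [ 0.00000000e+00  0.00000000e+00  0.00000000e+00  1.00000000e+00]] [5.84763665e-01 3.72323898e-04 1.49366062e-01] [ 3.14086058e+00  8.47713397e-06 -1.04391179e-03]
```

View pics/w3.png

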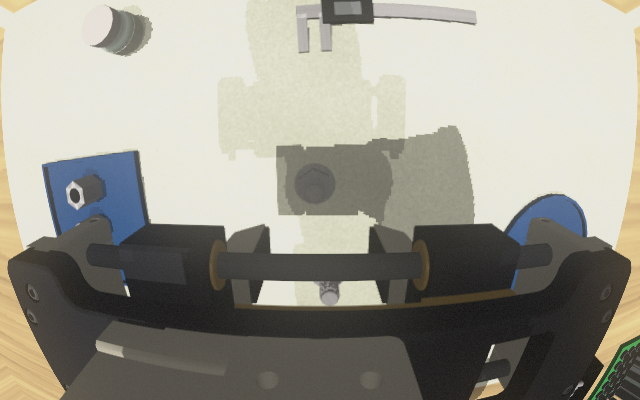

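The short bolt is at (315,182), centred between the fingers, and the hex nut stands upright in the tray at (75,193). Grasp the shank.

```bash
python3 -m creep '[[0,0,0.05,0,0,0],[0,0,0.08,0,0,0],[0,0,0.08,0,0,0],[0,0,0.06,0,0,0],[0,0,0.037,0,0,0],[0,0,0.02,0,0,0],[0,0,0,0,0,0],[0,0,0,0,0,0]]' && python3 -m creep '[[0,0,0,0,0,0],[0,0,0,0,0,0],[0,0,0,0,0,0],[0,0,0,0,0,0],[0,0,0,0,0,0],[0,0,0,0,0,0],[0,0,0,0,0,0],[0,0,0,0,0,0]]' 1 30
```

```text
clock: 19.83
position: [0.5852, -0.0001, 0.0193]
ee_rot: [3.141, -0.002, 0.0]
force: [0.4, 0.6, 0.8]
width: 0.602
gripper_force: 0.0
clock: 20.5
position: [0.5853, 0.0012, 0.0193]
ee_rot: [-3.141, -0.0, -0.001]
force: [-0.6, 1.1, 4.5]
width: 0.213
gripper_force: 30.0
```

```bash
python3 -m creep '[[0,0,-0.05,0,0,0],[0,0,-0.09,0,0,0],[0,0,-0.09,0,0,0],[0,0,-0.09,0,0,0],[-0.0308,0.0758,0,0,0,0],[-0.0308,0.0758,0,0,0,0],[-0.0308,0.0758,0,0,0,0],[-0.0308,0.0758,0,0,0,0],[-0.0308,0.0758,0,0,0,0],[-0.0308,0.0758,0,0,0,0],[-0.0308,0.0758,0,0,0,0],[-0.0308,0.0758,0,0,0,0],[-0.0308,0.0758,0,0,0,0],[-0.0308,0.0758,0,0,0,0],[0,0,0,0,0,0],[0,0,0,0,0,0],[0,0,0,0,0,0]]'
```

```text
clock: 21.92
position: [0.4616, -0.3018, 0.1466]
ee_rot: [-3.141, 0.001, 0.001]
force: [0.4, 0.3, -1.2]
width: 0.21
gripper_force: 30.0
```

```bash
python3 -m creep '[[0,0,0.06,0,0,0],[0,0,0.08,0,0,0],[0,0,0.07,0,0,0],[0,0,0.05,0,0,0],[0,0,0.03,0,0,0],[0,0,0.01,0,0,0],[0,0,0.006,0,0,0],[0,0,0.004,0,0,0],[0,0,0,0,0,0],[0,0,0,0,0,0],[0,0,0,0,0,0]]' && python3 -m creep '[[0,0,0,0,0,0],[0,0,0,0,0,0],[0,0,0,0,0,0],[0,0,0,0,0,0],[0,0,0,0,0,0],[0,0,0,0,0,0]]' -0.2
```

```text
clock: 22.83
position: [0.4623, -0.3025, 0.0237]
ee_rot: [3.141, -0.0, 0.002]
force: [0.2, -0.6, -1.2]
width: 0.209
gripper_force: 30.0
clock: 23.33
position: [0.4618, -0.3023, 0.023]
ee_rot: [3.142, -0.0, 0.0]
force: [-0.2, -0.6, 0.4]
width: 0.576
gripper_force: 0.0
```

```bash
python3 -m creep '[[0,0,-0.05,0,0,0],[0,0,-0.09,0,0,0],[0,0,-0.09,0,0,0],[0,0,-0.09,0,0,0],[0.0035,-0.0868,0,0,0,0],[0.0035,-0.0868,0,0,0,0],[0.0035,-0.0868,0,0,0,0],[0.0035,-0.0868,0,0,0,0],[0.0035,-0.0868,0,0,0,0],[0.0035,-0.0868,0,0,0,0],[0.0035,-0.0868,0,0,0,0],[0.0035,-0.0868,0,0,0,0],[0.0035,-0.0868,0,0,0,0],[0.0035,-0.0868,0,0,0,0],[0.0035,-0.0868,0,0,0,0],[0.0035,-0.0868,0,0,0,0],[0,0,0,0,0,0],[0,0,0,0,0,0],[0,0,0,0,0,0]]' && python3 -c "
from h import *
wrist('w4')
"
```

```text
clock: 24.92
position: [0.4785, 0.1139, 0.1507]
ee_rot: [3.141, 0.0, -0.001]
force: [0.6, -0.5, -0.1]
width: 0.602
gripper_force: 0.0
[[309.70691629   0.         318.90507467]
 [  0.         309.70691629 195.52140691]
 [  0.           0.           1.        ]] [[-9.25381103e-05 -9.66170746e-01 -2.57903241e-01  6.91749906e-02]
 [ 9.99999399e-01  1.92325903e-04 -1.07931066e-03  1.14982201e-04]
 [ 1.09239986e-03 -2.57903185e-01  9.66170147e-01 -1.58804605e-01]
 [ 0.00000000e+00  0.00000000e+00  0.00000000e+00  1.00000000e+00]] [0.47845404 0.11392679 0.1507435 ] [ 3.14096457e+00  2.91024973e-04 -7.31432918e-04]
```

View pics/w4.png

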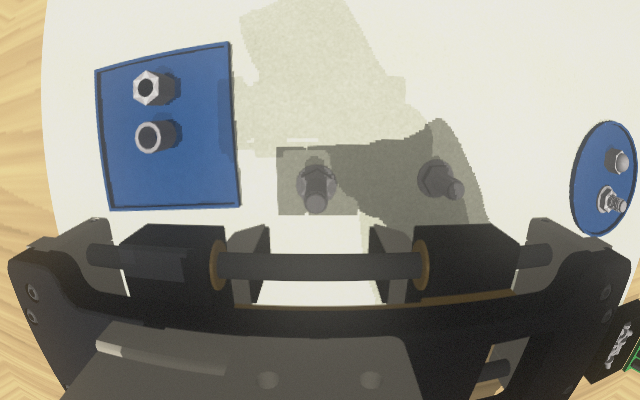

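All placed pieces stand upright: the hex nut at (147,88), the sleeve at (149,137) and two in the round tray. The long bolt's top at (315,203) is centred between the fingers.

```bash
python3 -m creep '[[0,0,0.05,0,0,0],[0,0,0.08,0,0,0],[0,0,0.08,0,0,0],[0,0,0.05,0,0,0],[0,0,0.035,0,0,0],[0,0,0,0,0,0],[0,0,0,0,0,0]]' && python3 -m creep '[[0,0,0,0,0,0],[0,0,0,0,0,0],[0,0,0,0,0,0],[0,0,0,0,0,0],[0,0,0,0,0,0],[0,0,0,0,0,0],[0,0,0,0,0,0],[0,0,0,0,0,0]]' 1 30
```

```text
clock: 25.55
position: [0.4784, 0.113, 0.0327]
ee_rot: [3.141, -0.003, -0.002]
force: [0.5, 0.1, 0.8]
width: 0.601
gripper_force: 0.0
clock: 26.22
position: [0.4789, 0.1147, 0.0332]
ee_rot: [-3.141, -0.0, -0.001]
force: [-0.3, 1.0, 3.3]
width: 0.212
gripper_force: 30.0
```

```bash
python3 -m creep '[[0,0,-0.05,0,0,0],[0,0,-0.08,0,0,0],[0,0,-0.07,0,0,0],[0.0053,-0.078,0,0,0,0],[0.0053,-0.078,0,0,0,0],[0.0053,-0.078,0,0,0,0],[0.0053,-0.078,0,0,0,0],[0.0053,-0.078,0,0,0,0],[0,0,0,0,0,0],[0,0,0,0,0,0],[0,0,0,0,0,0]]'
```

```text
clock: 27.13
position: [0.4888, 0.2694, 0.1122]
ee_rot: [3.14, 0.0, -0.002]
force: [0.3, -0.6, -3.1]
width: 0.209
gripper_force: 30.0
```

```bash
python3 -m creep '[[0,0,0.05,0,0,0],[0,0,0.06,0,0,0],[0,0,0.04,0,0,0],[0,0,0.02,0,0,0],[0,0,0.012,0,0,0],[0,0,0.005,0,0,0],[0,0,0.003,0,0,0],[0,0,0,0,0,0],[0,0,0,0,0,0],[0,0,0,0,0,0]]' && python3 -m creep '[[0,0,0,0,0,0],[0,0,0,0,0,0],[0,0,0,0,0,0],[0,0,0,0,0,0],[0,0,0,0,0,0],[0,0,0,0,0,0]]' -0.2
```

```text
clock: 27.97
position: [0.4897, 0.2706, 0.0376]
ee_rot: [-3.141, 0.0, -0.002]
force: [-0.1, 0.0, -3.0]
width: 0.212
gripper_force: 30.0
clock: 28.47
position: [0.4893, 0.2704, 0.037]
ee_rot: [-3.142, 0.0, -0.0]
force: [-0.3, 0.3, 0.6]
width: 0.576
gripper_force: 0.0
```

Released. Now lift clear, draw back and check with the top and side cameras.

```bash
python3 -m creep '[[0,0,-0.04,0,0,0],[0,0,-0.08,0,0,0],[0,0,-0.09,0,0,0],[0,0,-0.09,0,0,0],[0,0,-0.09,0,0,0],[0,0.09,0,0,0,0],[0,0.09,0,0,0,0],[0,0.09,0,0,0,0],[0,0.09,0,0,0,0],[0,0.09,0,0,0,0],[0,0.09,0,0,0,0],[0,0.09,0,0,0,0],[0,0,0,0,0,0],[0,0,0,0,0,0],[0,0,0,0,0,0]]' && python3 -c "
from cell import arm
import cv2
for n in('top','side'): cv2.imwrite(f'pics/{n}1.png',arm.get_image(n)['frame'][:,:,::-1])
"
```

```text
clock: 29.72
position: [0.4892, 0.0188, 0.193]
ee_rot: [-3.141, 0.001, -0.0]
force: [0.9, 0.9, 1.5]
width: 0.599
gripper_force: 0.0
```

View pics/top1.png

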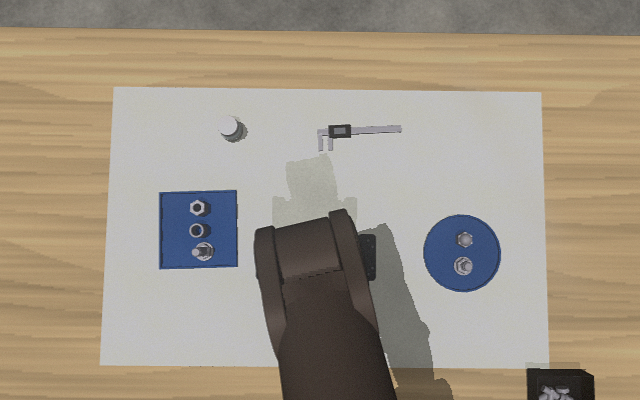

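View pics/side1.png

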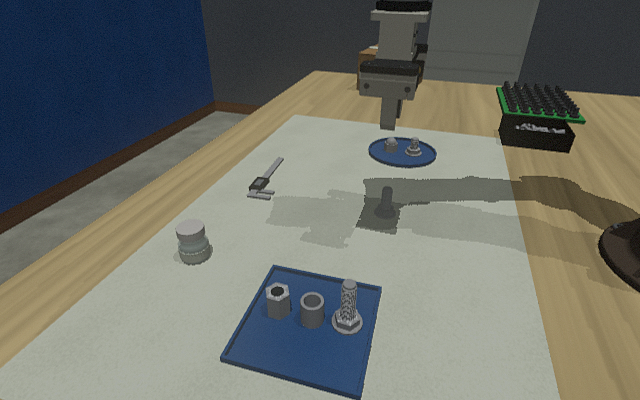

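Both views show the square tray holding the hex nut (278,300), sleeve (312,310) and long bolt (348,308), and the round tray holding the cap nut and short bolt. All five stand upright and apart. The middle bolt, jar and caliper are unmoved, and the gripper touches nothing.

```bash
python3 -c "
from cell import arm
print(arm.sign_off())"
```

```text
the job is handed in; nothing more can be done
None
```

Both kits are made up and handed in at about 30 s on the clock: the long bolt, hex nut and sleeve stand in the square tray and the short bolt and cap nut in the round tray, with the middle bolt, jar and caliper unmoved in the final pictures; the hand-in call returned no verdict.

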